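# Strip a strut top-mount stack into its places

### The job

Take the stack of strut parts apart from the top down, one part at a time, setting each flat and upright in its own place before taking the next: the brass ring nut in the round steel dish, the orange bump stop over the post of the yellow stand and right down on its base, the steel bearing in the green tray, and the blue spring seat in the red tray. Lower each part all the way before letting go, never dropping it. Leave the blue spray bottle and the white coil spring standing where they are.

Things in the scene. Friction and masses are not known exactly. Their poses are not given: they have to be found in the camera images.
- ring_nut: Brass-coloured round ring nut with dark notches, 40 mm diameter, 20 mm tall, a black 18 mm centre, 0.14 kg. At the start it is the top of the stack, its underside 89 mm above the bench. Origin: centre of its underside; z up along its axis.
- bump_stop: Orange bump stop, a hard cylinder 48 mm in diameter, 45 mm tall, with a 28 mm bore right through, 0.10 kg. Second from the top of the stack, under the ring nut, its underside 44 mm above the bench. Origin: centre of its underside; z up along its axis.
- bearing: Bright steel bearing ring, 58 mm diameter, 20 mm tall, black and bright rings on its top, a black line round its side, 0.25 kg. Third from the top of the stack, under the bump stop, its underside 24 mm above the bench. Origin: centre of its underside; z up along its axis.
- spring_seat: Blue solid round spring seat, 69 mm diameter, 24 mm tall, dark band round its side, 0.40 kg. The bottom of the stack, standing on the bench. Stacked parts are loose on one another, centred within about 3 mm. Origin: centre of its underside; z up along its axis.
- dish: Round shallow bright steel dish, place of the ring nut: 74 mm outside, 68 mm inside diameter, rim 9 mm above the bench, floor top 4 mm above the bench. Fixed to the bench. Origin: centre of its underside, at bench height; z up.
- post_stand: Yellow square base 100 x 100 mm, 12 mm high, with an upright steel post at its centre, 10 mm diameter with a tapered tip ending 64 mm above the bench: place of the bump stop. Fixed to the bench, yawed at random. Origin: centre of its underside, at bench height, on the post's axis; z up.
- green_tray: Green square tray, place of the bearing: 88 mm square outside, 82 mm inside, 3 mm thick walls whose top is 10 mm above the bench, floor top 3 mm above the bench. Fixed to the bench, yawed at random. Origin: centre of its underside, at bench height; z up.
- red_tray: Red square tray, place of the spring seat: 100 mm square outside, 94 mm inside, 3 mm thick walls whose top is 10 mm above the bench, floor top 3 mm above the bench. Fixed to the bench, yawed at random. Origin: centre of its underside, at bench height; z up.
- spray_bottle: Bystander: blue spray bottle with a white head, 72 mm diameter, 184 mm tall, standing loose on the bench. Origin: centre of its underside.
- coil_spring: Bystander: white coil spring with flat grey end plates, 76 mm diameter, 130 mm tall, standing loose on the bench. Origin: centre of its underside.

How it is judged:
By the outcome, as a careful person would: the job done as asked, in the order asked, and still so for the second after the job is handed in, with the robot touching nothing.
It also fails if it takes over 128 s, if anything falls off the work surface, if the arm or the gripper's body presses on something with over 40 N, if the wrist force passes 120 N, or if a joint passes its speed limit or range.

### The arm

A 6-joint arm with a two-finger parallel gripper is mounted at the origin on the work surface. World frame = base frame: x ahead of the robot, y to its left, z up, the work surface at z = 0. Lengths are in m, angles in rad, forces in N, time in s.
With the tool pointing down it reaches from about 0.25 to 0.85 m from the base axis. Payload 12.5 kg.
Tool frame: the origin (TCP) lies midway between the tips of the shut fingers; the grasp point (between the pads) lies 19 mm behind it; z points along the fingers, y is the direction in which the jaws open and shut (so a half turn about z gives the same grasp; the last joint's range is limited). The gripper opens to 93 mm and grips with 3 to 60 N. Pads are 15 mm wide; open, the fingers measure 128 mm over their backs; the gripper's body (75 mm by 188 mm) begins 65 mm behind the grasp point.
Start: joints at [1.114, 0.351, 1.652, -0, 1.139, -0.085], TCP at [0.2, 0.512, 0.219] pointing down, gripper open.
Joint ranges: [-2.75, 2.75], [-0.79, 2.1], [0.01, 2.65], [-1.57, 4.71], [0.07, 3.14], [-2.87, 2.87]. Speed limits (rad/s): [2.22, 2.22, 2.79, 3.14, 3.14, 3.14].

### API

Orientations are given as a 3x3 rotation matrix whose columns are the frame's x, y, z axes.
In Python, from bench import * gives the robot as it stands.
- The arm moves only by the tool step_arm, never from a script. Its argument "rows" is a list of rows, each an object with "dp": the shift along the tool's x, y, z normalised to -1 to 1, where 1 is 100 mm, a list of three; "delta_rot": the turn, a rotation vector about the tool's x, y, z normalised to -1 to 1, where 1 is pi rad, a list of three. In form: [{"dp": [dx, dy, dz], "delta_rot": [ax, ay, az]}, ...]. A call has 1 to 20 rows; each row is the pose to reach, as a shift and turn from the pose commanded when the call began, along the tool's axes at that moment, turning the shorter way round; what a row does not reach only later rows make up. A row lasts 1/12 s, in which the tool goes at most 41.7 mm and 7.16 degrees, less where a joint would pass 70% of its speed; a pose out of reach is approached as far as the arm can. A call with a number of a shift or a turn outside -1 to 1 is refused whole. A call with a gripper value outside its range is refused whole. "fingers" is the closure, from -1 (fully open) to 1 (shut), so that 0 is half open, set as the call begins (left out, the last holds). The fingers move at their own pace and stop on an object; the grip force is fixed at half the most. Time passes only in rows, so rows that repeat a pose let the fingers close. It gives the time, the measured TCP pose, the force and the opening at its end, in the units of the state.
- read_state(): the state, without advancing time (a new reading comes with each control period).
- camera(name): name is "scene" or "top"; returns the picture (384x512x3 uint8, red, green, blue); there is no depth.
- calibration(name): a dict with "fx", "fy", "cx", "cy" (pixels), "k1" (the pictures are not rectified: a ray, as slopes to the right and down, at radius r is drawn at 1 + k1 r^2 times it, then the intrinsics apply), "world_from_camera" (4x4, takes a point from camera to world coordinates). Camera axes: x right, y up, looking along -z (the intrinsics and any distortion apply to the point x, -y, -z); pixel columns grow to the right and rows downward; lengths in m; the calibration is good to about 2 mm. A picture is of the moment at which its call begins. calibration takes no time and is no camera call.
- close_job(): hands the job in, once; it reports no verdict.
The state is a dict: "time_s": time; "joints": joint angles; "qd": joint speeds; "joint_torque": joint torques, N m; "eef_pos": TCP position; "tool_rot": TCP orientation; "force": force on the tool from outside, world axes, zero at the start; "ft_torque": the same for the moment, N m; "grip_width": finger opening in m.
Only numpy, scipy, OpenCV 4.12 (cv2) and the standard library are available. Lean on these libraries where they do the work, as an engineer would, in place of code of your own. Each camera call takes 0.05 s, during which the arm holds its last target.

## Working session

There is one attempt and no reset: what is moved stays moved. The work goes in short steps, Python scripts to look and compute and a tool call to move; the robot and the scene stay as the last step left them, time stands still between calls to the robot, and variables do not carry over. Pictures are saved under pics/ and viewed, and the job is handed in when it is done.

Besides the shell and the picture viewer there is one more tool, called after ">>>" as name(argument=value, ...) on one line, values as JSON. step_arm: Moves the arm, as the interface text tells. Scaled input: -1 to 1 covers 100 mm each way for a shift and pi rad each way for a turn. Its arguments: {"type":"object","properties":{"rows":{"type":"array"},"fingers":{"type":"number"}},"required":["rows"]}

```bash
ls; mkdir -p pics
python3 - <<'E'
from bench import *
import cv2
s=read_state();print({k:(v if not hasattr(v,'tolist') else v.tolist()) for k,v in s.items()})
for n in("scene","top"):
    c=camera(n);cv2.imwrite(f"pics/{n}0.png",cv2.cvtColor(c,cv2.COLOR_RGB2BGR));print(calibration(n))
E
```

```text
pics
{'time_s': 0.0, 'joints': [1.1144102780569538, 0.3511958337410468, 1.6524602842504108, -1.0844937021003645e-05, 1.1390824130552224, -0.08461479102667052], 'qd': [0.0004689100376370783, 0.0013639235296996149, 0.0003860815770964635, 0.0008374444462807081, 0.0011300229162427016, 0.0007629322944026381], 'joint_torque': [0.0030623918428318575, -49.73370552062988, -28.52599561214447, 0.07005827967077494, 0.025447080843150616, -8.49666048452491e-05], 'eef_pos': [0.1996247946470694, 0.5121105654535111, 0.21810979779908313], 'tool_rot': [[-0.9316869981871958, 0.3632617393009028, -0.0004961542248374551], [0.36326206770620206, 0.9316864296550037, -0.0010329387814086797], [8.70330199711649e-05, -0.0011426096421774125, -0.9999993434340139]], 'force': [-0.522276575846453, -0.5082784587791753, -0.7857905247703038], 'ft_torque': [-0.02151922010915171, -0.00022395696426062063, 0.037786415949782715], 'grip_width': 0.09316116819833781}
{'fx': 467.7850678313127, 'fy': 467.7850678313127, 'cx': 250.51938191153272, 'cy': 188.62004093979414, 'k1': -0.12594310255397742, 'world_from_camera': array([[ 0.12633586, -0.64367399,  0.7548    ,  1.44502698],
       [ 0.99194877,  0.08869821, -0.09038947, -0.0960219 ],
       [-0.00876806,  0.76014237,  0.64969739,  0.90115268],
       [ 0.        ,  0.        ,  0.        ,  1.        ]])}
{'fx': 399.60620471967275, 'fy': 399.60620471967275, 'cx': 254.5561357488489, 'cy': 187.1614837915941, 'k1': 0.043089286102785514, 'world_from_camera': array([[ 0.00250453,  0.98873603, -0.14964886,  0.32535655],
       [-0.99999562,  0.0022405 , -0.00193289,  0.0079201 ],
       [-0.00157583,  0.14965305,  0.98873732,  1.41018318],
       [ 0.        ,  0.        ,  0.        ,  1.        ]])}
```

View pics/scene0.png

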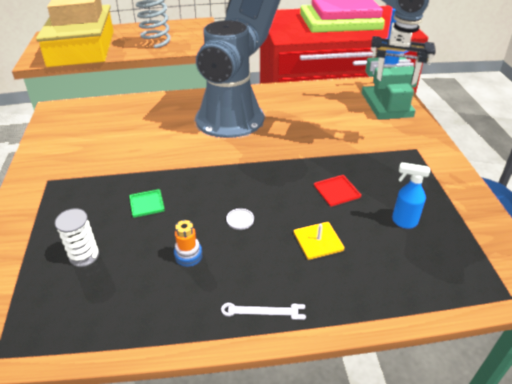

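View pics/top0.png

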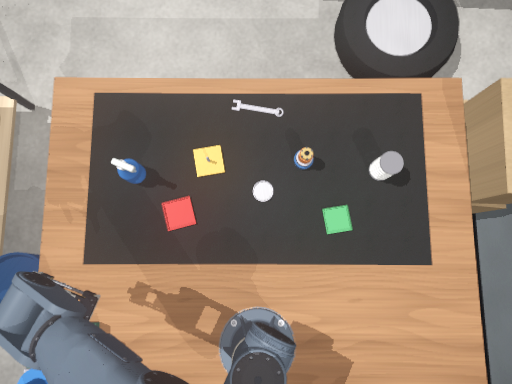

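The scene view shows the stack at about (187,243), dish (240,219), green tray (147,203), yellow stand (319,240), red tray (338,190), coil spring (78,238) and bottle (409,197). The top view shows the stack at (304,157), dish (263,191), green (337,219), yellow (209,161) and red (179,213). Next I'll measure them.

```bash
cat > h.py <<'E'
from bench import *
import cv2, numpy as np
def rays(n,px):
    c=calibration(n);K=np.array([[c['fx'],0,c['cx']],[0,c['fy'],c['cy']],[0,0,1]])
    u=cv2.undistortPoints(np.array(px,float).reshape(-1,1,2),K,np.array([c['k1'],0,0,0,0.])).reshape(-1,2)
    d=np.c_[u[:,0],-u[:,1],-np.ones(len(u))]@c['world_from_camera'][:3,:3].T
    return c['world_from_camera'][:3,3],d
def onz(n,px,z):
    o,d=rays(n,px); return (o+d*((z-o[2])/d[:,2])[:,None])[:,:2]
def proj(n,P):
    c=calibration(n);W=np.linalg.inv(c['world_from_camera']);P=np.atleast_2d(P)@W[:3,:3].T+W[:3,3]
    s=np.c_[P[:,0]/-P[:,2],-P[:,1]/-P[:,2]];f=1+c['k1']*(s**2).sum(1,keepdims=True)
    return s*f*[c['fx'],c['fy']]+[c['cx'],c['cy']]
def blob(img,lo,hi,roi):
    h=cv2.cvtColor(img,cv2.COLOR_RGB2HSV);m=cv2.inRange(h,np.array(lo),np.array(hi))
    r=np.zeros_like(m);x0,y0,x1,y1=roi;r[y0:y1,x0:x1]=m[y0:y1,x0:x1]
    cs,_=cv2.findContours(r,cv2.RETR_EXTERNAL,cv2.CHAIN_APPROX_NONE)
    return max(cs,key=cv2.contourArea).reshape(-1,2).astype(np.float32) if cs else None
E
python3 - <<'E'
from h import *
ims={n:cv2.cvtColor(cv2.imread(f"pics/{n}0.png"),cv2.COLOR_BGR2RGB) for n in("scene","top")}
spec=dict(green=((50,100,80),(75,255,255),.010,{'scene':(110,170,180,230),'top':(310,190,370,250)}),
 yellow=((22,100,100),(35,255,255),.012,{'scene':(280,210,360,270),'top':(180,130,240,190)}),
 red=((0,120,80),(8,255,255),.010,{'scene':(300,165,370,215),'top':(150,185,210,240)}),
 dish=((0,0,120),(180,60,255),.009,{'scene':(215,195,265,240),'top':(240,170,285,210)}))
for k,(lo,hi,z,roi) in spec.items():
    for n in ims:
        c=blob(ims[n],lo,hi,roi[n])
        if c is None: print(k,n,None);continue
        w=onz(n,c,z).astype(np.float32)*1000
        (a,b),(s1,s2),ang=cv2.minAreaRect(w)
        print(k,n,'ctr %.1f %.1f size %.1f %.1f ang %.1f'%(a,b,s1,s2,ang))
tiles=[]
for n,(x,y) in (('scene',(187,243)),('top',(304,157)),('scene',(319,238)),('top',(209,161))):
    tiles.append(cv2.resize(ims[n][y-32:y+32,x-32:x+32],(384,288) if 0 else (290,290),interpolation=cv2.INTER_NEAREST))
o=np.vstack([np.hstack(tiles[:2]),np.hstack(tiles[2:])])
cv2.imwrite('pics/crop.png',cv2.cvtColor(o,cv2.COLOR_RGB2BGR))
E
```

```text
green scene ctr 428.5 -275.3 size 105.1 94.4 ang 9.9
green top ctr 425.3 -277.1 size 90.0 91.5 ang 9.2
yellow scene ctr 636.9 177.0 size 108.2 103.6 ang 9.6
yellow top ctr 634.0 176.1 size 100.5 98.1 ang 10.4
red scene ctr 447.8 277.7 size 116.7 112.4 ang 14.9
red top ctr 445.8 277.6 size 105.0 104.3 ang 15.0
dish scene ctr 528.3 -16.5 size 77.2 82.4 ang 82.3
dish top ctr 525.0 -17.8 size 72.9 75.8 ang 71.5
```

View pics/crop.png

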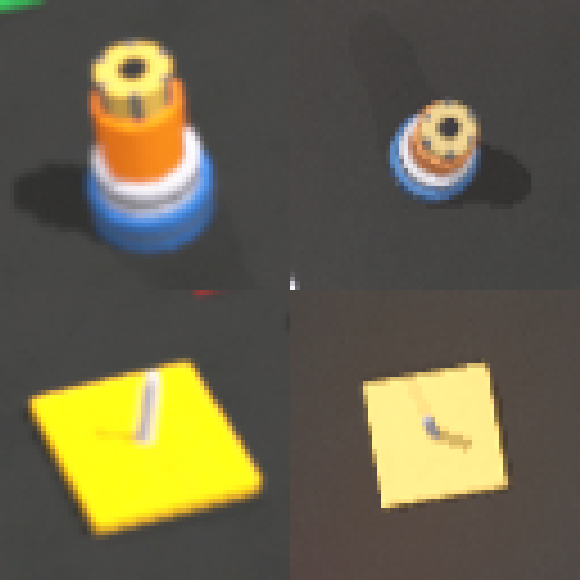

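Crops show the nut's black hole at about (183.6,225.5) in the scene view and (306.8,152.8) in the top view; the post's tip is visible in both. The tray and dish sizes fit the given ones, and the views agree to about 3 mm. Next are the stack, post and bystanders.

Run:
```python
from h import *
ims={n:cv2.cvtColor(cv2.imread(f"pics/{n}0.png"),cv2.COLOR_BGR2RGB) for n in("scene","top")}
def tri(a,b):
    o1,d1=rays('scene',[a]);o2,d2=rays('top',[b]);d1=d1[0];d2=d2[0]
    t=np.linalg.lstsq(np.c_[d1,-d2],o2-o1,rcond=None)[0];p=o1+t[0]*d1;q=o2+t[1]*d2
    return ((p+q)/2*1000).round(1),round(np.linalg.norm(p-q)*1000,1)
print('nut tri',tri((183.6,225.5),(306.8,152.8)))
print(onz('scene',[(183.6,225.5)],.109),onz('top',[(306.8,152.8)],.109))
print('post tip',tri((320.2,225.2),(208,158)))
for n,roi in(('scene',(160,205,215,275)),('top',(285,135,325,180))):
    for k,lo,hi in(('brass',(20,60,60),(35,255,255)),('orange',(5,150,80),(17,255,255)),('blue',(100,120,60),(125,255,255))):
        c=blob(ims[n],lo,hi,roi); 
        if c is None: continue
        print(n,k,cv2.boundingRect(c.astype(int)),cv2.minEnclosingCircle(c))
for n,roi in(('scene',(380,150,440,235)),('top',(105,150,160,190))):
    c=blob(ims[n],(100,120,60),(125,255,255),roi);print('bottle',n,cv2.boundingRect(c.astype(int)))
# whole stack foot: blue lowest edge
print('bottle base',onz('scene',[(407,224)],0), 'spring base',onz('scene',[(85,262)],0),onz('top',[(391,163)],.13))
for P in ([.63,-.12,0.024],[.63,-.12,.109]): print(proj('scene',P),proj('top',P))
```

```text
nut tri (array([ 638.4, -162.6,  109.6]), np.float64(1.3))
[[ 0.63784483 -0.16199585]] [[ 0.63850053 -0.16334458]]
post tip (array([632.2, 175.2,  58.5]), np.float64(6.9))
scene brass (175, 219, 18, 20) ((184.7093048095703, 228.52325439453125), 10.031915664672852)
scene orange (175, 228, 21, 23) ((185.37301635742188, 237.73809814453125), 12.36946964263916)
scene blue (174, 245, 28, 22) ((188.06666564941406, 252.60000610351562), 14.52012825012207)
top brass (301, 148, 12, 11) ((306.72222900390625, 152.8333282470703), 5.840035438537598)
top orange (299, 156, 12, 7) ((304.5, 157.5), 5.700977325439453)
top blue (294, 153, 19, 16) ((303.0199890136719, 159.02000427246094), 9.461651802062988)
bottle scene (392, 181, 35, 48)
bottle top (117, 159, 29, 24)
bottle base [[0.60548537 0.43695102]] spring base [[ 0.62688153 -0.42663136]] [[ 0.5995756  -0.43301343]]
[[203.58411386 245.49525996]] [[291.51058998 160.76475367]]
[[200.92278404 221.59871645]] [[293.80747612 155.27613865]]
```

The nut triangulates to z = 109.6 mm, against an expected 109, at (638,-163). The post is at about (634,176). The bystanders are over 200 mm from every work place. First I'll turn the jaws along world x, so tool x = +y and tool y = +x.

>>> step_arm(rows=[{"dp":[-0.1,-0.09,0],"delta_rot":[0,0,0.038]},{"dp":[-0.2,-0.18,0],"delta_rot":[0,0,0.076]},{"dp":[-0.3,-0.27,0],"delta_rot":[0,0,0.114]},{"dp":[-0.4,-0.36,0],"delta_rot":[0,0,0.152]},{"dp":[-0.5,-0.45,0],"delta_rot":[0,0,0.19]},{"dp":[-0.6,-0.54,0],"delta_rot":[0,0,0.228]},{"dp":[-0.7,-0.63,0],"delta_rot":[0,0,0.266]},{"dp":[-0.8,-0.72,0],"delta_rot":[0,0,0.304]},{"dp":[-0.83,-0.75,0],"delta_rot":[0,0,0.342]},{"dp":[-0.83,-0.75,0],"delta_rot":[0,0,0.382]},{"dp":[-0.83,-0.75,0],"delta_rot":[0,0,0.382]},{"dp":[-0.83,-0.75,0],"delta_rot":[0,0,0.382]}], fingers=-1)

```text
time_s: 1.1
eef_pos: [0.2498, 0.4123, 0.2185]
tool_rot: [[-0.003, 1.0, -0.0], [1.0, 0.003, -0.0], [-0.0, -0.0, -1.0]]
force: [-0.1, -0.3, 0.9]
grip_width: 0.0925
```

>>> step_arm(rows=[{"dp":[-0.35,0.15,0],"delta_rot":[0,0,0]},{"dp":[-0.7,0.3,0],"delta_rot":[0,0,0]},{"dp":[-1,0.5,0],"delta_rot":[0,0,0]}])

```text
time_s: 1.35
eef_pos: [0.2991, 0.311, 0.2184]
tool_rot: [[-0.006, 1.0, -0.001], [1.0, 0.006, -0.001], [-0.001, -0.001, -1.0]]
force: [1.0, 0.3, -0.1]
grip_width: 0.0929
```

>>> step_arm(rows=[{"dp":[-0.35,0.2,0],"delta_rot":[0,0,0]},{"dp":[-0.7,0.4,0],"delta_rot":[0,0,0]},{"dp":[-1,0.6,0],"delta_rot":[0,0,0]}])

```text
time_s: 1.6
eef_pos: [0.36, 0.2104, 0.2187]
tool_rot: [[-0.004, 1.0, 0.0], [1.0, 0.004, -0.0], [-0.0, 0.0, -1.0]]
force: [0.8, 0.8, 0.8]
grip_width: 0.0928
```

>>> step_arm(rows=[{"dp":[-0.35,0.2,0],"delta_rot":[0,0,0]},{"dp":[-0.7,0.4,0],"delta_rot":[0,0,0]},{"dp":[-1,0.6,0],"delta_rot":[0,0,0]}])

```text
time_s: 1.85
eef_pos: [0.4201, 0.1102, 0.2187]
tool_rot: [[-0.004, 1.0, 0.0], [1.0, 0.004, -0.0], [-0.0, 0.0, -1.0]]
force: [0.2, 0.6, 0.1]
grip_width: 0.0928
```

>>> step_arm(rows=[{"dp":[-0.35,0.2,0],"delta_rot":[0,0,0]},{"dp":[-0.7,0.4,0],"delta_rot":[0,0,0]},{"dp":[-1,0.6,0],"delta_rot":[0,0,0]}])

```text
time_s: 2.1
eef_pos: [0.4801, 0.01, 0.2186]
tool_rot: [[-0.003, 1.0, -0.0], [1.0, 0.003, -0.0], [-0.0, -0.0, -1.0]]
force: [0.5, 0.4, -0.1]
grip_width: 0.0928
```

>>> step_arm(rows=[{"dp":[-0.35,0.25,0],"delta_rot":[0,0,0]},{"dp":[-0.7,0.5,0],"delta_rot":[0,0,0]},{"dp":[-1,0.8,0],"delta_rot":[0,0,0]},{"dp":[-1,0.8,0],"delta_rot":[0,0,0]},{"dp":[-1,0.8,0],"delta_rot":[0,0,0]}])

```text
time_s: 2.52
eef_pos: [0.56, -0.0892, 0.2178]
tool_rot: [[-0.001, 1.0, -0.001], [1.0, 0.001, 0.0], [0.0, -0.001, -1.0]]
force: [-1.2, 0.8, -0.7]
grip_width: 0.0928
```

>>> step_arm(rows=[{"dp":[-0.25,0.26,0],"delta_rot":[0,0,0]},{"dp":[-0.5,0.52,0.1],"delta_rot":[0,0,0]},{"dp":[-0.74,0.78,0.3],"delta_rot":[0,0,0]},{"dp":[-0.74,0.78,0.6],"delta_rot":[0,0,0]},{"dp":[-0.74,0.78,0.6],"delta_rot":[0,0,0]},{"dp":[-0.74,0.78,0.6],"delta_rot":[0,0,0]}])

```text
time_s: 3.02
eef_pos: [0.6359, -0.1605, 0.1576]
tool_rot: [[-0.002, 1.0, -0.004], [1.0, 0.002, 0.001], [0.001, -0.004, -1.0]]
force: [0.2, 1.1, 0.3]
grip_width: 0.093
```

Run:
```python
from h import *
print(read_state()['eef_pos'])
a=camera('scene')
cv2.imwrite('pics/a1.png',cv2.resize(cv2.cvtColor(a[150:290,90:290],cv2.COLOR_RGB2BGR),None,fx=3.5,fy=3.5))
```

```text
[ 0.63591436 -0.16045687  0.15764629]
```

View pics/a1.png

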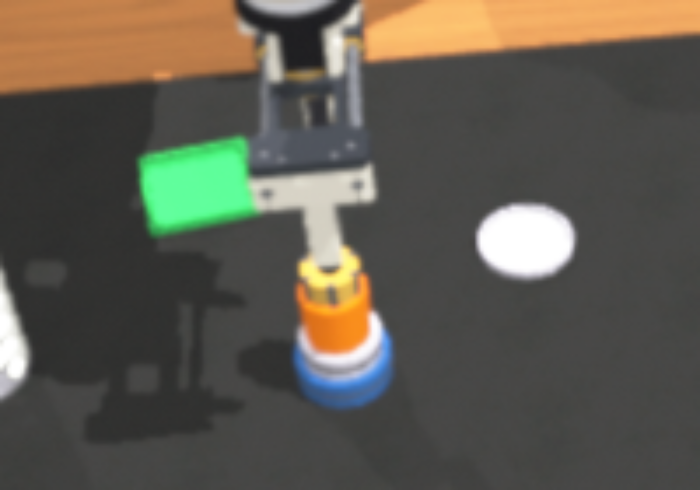

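The front finger stands over the nut at crop (325,250), so y is well aligned. Going down.

>>> step_arm(rows=[{"dp":[0,0,0.15],"delta_rot":[0,0,0]},{"dp":[0,0,0.3],"delta_rot":[0,0,0]},{"dp":[0,0,0.42],"delta_rot":[0,0,0]},{"dp":[0,0,0.52],"delta_rot":[0,0,0]},{"dp":[0,0,0.58],"delta_rot":[0,0,0]},{"dp":[0,0,0.6],"delta_rot":[0,0,0]},{"dp":[0,0,0.6],"delta_rot":[0,0,0]},{"dp":[0,0,0.6],"delta_rot":[0,0,0]}])

```text
time_s: 3.73
eef_pos: [0.6375, -0.1621, 0.0993]
tool_rot: [[0.001, 1.0, 0.001], [1.0, -0.001, -0.0], [-0.0, 0.001, -1.0]]
force: [0.5, -0.4, -0.2]
grip_width: 0.0931
```

>>> step_arm(rows=[{"dp":[0,0,0.015],"delta_rot":[0,0,0]},{"dp":[0,0,0.015],"delta_rot":[0,0,0]},{"dp":[0,0,0.015],"delta_rot":[0,0,0]},{"dp":[0,0,0.015],"delta_rot":[0,0,0]},{"dp":[0,0,0.015],"delta_rot":[0,0,0]},{"dp":[0,0,0.015],"delta_rot":[0,0,0]},{"dp":[0,0,0.015],"delta_rot":[0,0,0]},{"dp":[0,0,0.015],"delta_rot":[0,0,0]},{"dp":[0,0,0.015],"delta_rot":[0,0,0]},{"dp":[0,0,0.015],"delta_rot":[0,0,0]}], fingers=1)

```text
time_s: 4.57
eef_pos: [0.6373, -0.162, 0.0972]
tool_rot: [[0.001, 1.0, 0.0], [1.0, -0.001, -0.0], [-0.0, 0.0, -1.0]]
force: [-0.1, 0.0, -0.3]
grip_width: 0.0394
```

>>> step_arm(rows=[{"dp":[0,0,0],"delta_rot":[0,0,0]},{"dp":[0,0,0],"delta_rot":[0,0,0]},{"dp":[0,0,-0.03],"delta_rot":[0,0,0]},{"dp":[0,0,-0.1],"delta_rot":[0,0,0]},{"dp":[0,0,-0.2],"delta_rot":[0,0,0]},{"dp":[0,0,-0.3],"delta_rot":[0,0,0]},{"dp":[0,0,-0.4],"delta_rot":[0,0,0]},{"dp":[0,0,-0.45],"delta_rot":[0,0,0]},{"dp":[0,0,-0.45],"delta_rot":[0,0,0]}])

```text
time_s: 5.32
eef_pos: [0.6379, -0.1623, 0.1441]
tool_rot: [[0.001, 1.0, 0.003], [1.0, -0.001, -0.001], [-0.001, 0.003, -1.0]]
force: [-0.1, 0.4, 0.1]
grip_width: 0.0391
```

Run:
```python
from h import *
print(read_state()['eef_pos'],read_state()['grip_width'])
a=camera('scene')
cv2.imwrite('pics/a2.png',cv2.resize(cv2.cvtColor(a[150:290,90:290],cv2.COLOR_RGB2BGR),None,fx=3.5,fy=3.5))
```

```text
[ 0.63793774 -0.16226783  0.14411222] 0.03914489372640968
```

View pics/a2.png

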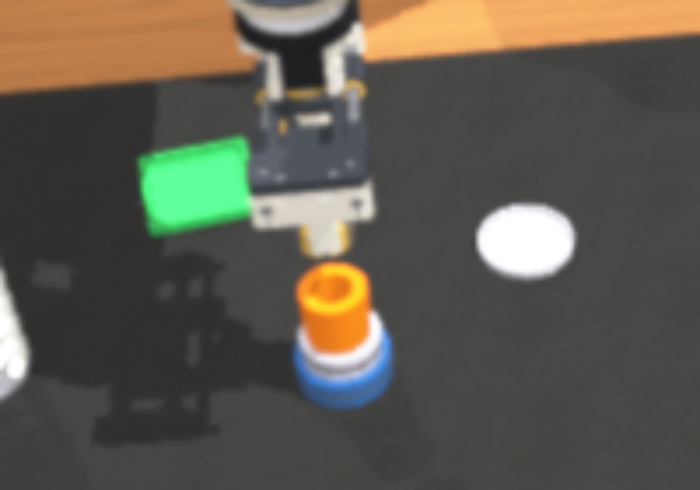

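The nut is held (crop 325,238) and the bump stop stays on the stack. I'll carry the nut to the dish.

>>> step_arm(rows=[{"dp":[0.1,-0.08,0],"delta_rot":[0,0,0]},{"dp":[0.28,-0.22,0],"delta_rot":[0,0,0]},{"dp":[0.46,-0.36,0],"delta_rot":[0,0,0]},{"dp":[0.64,-0.5,0],"delta_rot":[0,0,0]},{"dp":[0.8,-0.62,0],"delta_rot":[0,0,0]}])

```text
time_s: 5.78
eef_pos: [0.574, -0.081, 0.1415]
tool_rot: [[0.001, 1.0, -0.001], [1.0, -0.001, 0.0], [0.0, -0.001, -1.0]]
force: [1.1, 0.7, -0.9]
grip_width: 0.0395
```

>>> step_arm(rows=[{"dp":[0.18,-0.14,0],"delta_rot":[0,0,0]},{"dp":[0.36,-0.28,0.1],"delta_rot":[0,0,0]},{"dp":[0.54,-0.42,0.25],"delta_rot":[0,0,0]},{"dp":[0.64,-0.49,0.4],"delta_rot":[0,0,0]},{"dp":[0.64,-0.49,0.6],"delta_rot":[0,0,0]},{"dp":[0.64,-0.49,0.8],"delta_rot":[0,0,0]},{"dp":[0.64,-0.49,0.9],"delta_rot":[0,0,0]},{"dp":[0.64,-0.49,0.95],"delta_rot":[0,0,0]},{"dp":[0.64,-0.49,0.95],"delta_rot":[0,0,0]},{"dp":[0.64,-0.49,0.95],"delta_rot":[0,0,0]}])

```text
time_s: 6.62
eef_pos: [0.5267, -0.0181, 0.0476]
tool_rot: [[0.001, 1.0, 0.0], [1.0, -0.001, -0.0], [-0.0, 0.0, -1.0]]
force: [-0.1, -0.6, -1.6]
grip_width: 0.0392
```

Run:
```python
from h import *
print(read_state()['eef_pos'],read_state()['grip_width'])
a=camera('scene');b=camera('top')
o=np.hstack([cv2.resize(a[170:260,190:290],(400,360)),cv2.resize(b[150:240,215:315],(400,360))])
cv2.imwrite('pics/a3.png',cv2.cvtColor(o,cv2.COLOR_RGB2BGR))
```

```text
[ 0.52672808 -0.01808186  0.04757276] 0.0392230518141763
```

View pics/a3.png

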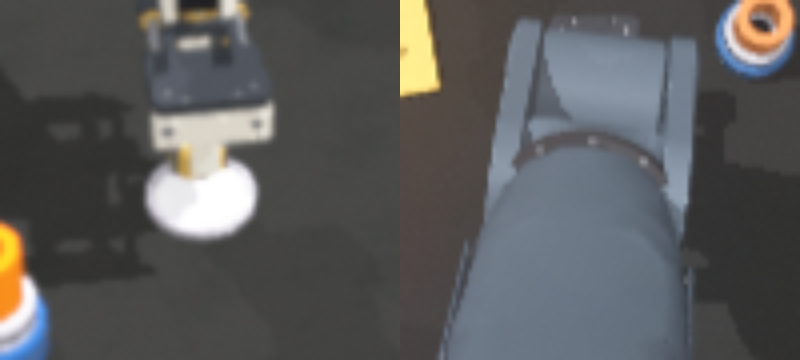

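Nut is centred over the dish (203,165 in the left crop). Lowering slowly until contact.

>>> step_arm(rows=[{"dp":[0,0,0.08],"delta_rot":[0,0,0]},{"dp":[0,0,0.16],"delta_rot":[0,0,0]},{"dp":[0,0,0.24],"delta_rot":[0,0,0]},{"dp":[0,0,0.29],"delta_rot":[0,0,0]},{"dp":[0,0,0.32],"delta_rot":[0,0,0]},{"dp":[0,0,0.33],"delta_rot":[0,0,0]},{"dp":[0,0,0.34],"delta_rot":[0,0,0]},{"dp":[0,0,0.34],"delta_rot":[0,0,0]},{"dp":[0,0,0.34],"delta_rot":[0,0,0]},{"dp":[0,0,0.34],"delta_rot":[0,0,0]}])

```text
time_s: 7.55
eef_pos: [0.5265, -0.0179, 0.0134]
tool_rot: [[0.001, 1.0, 0.0], [1.0, -0.001, -0.0], [-0.0, 0.0, -1.0]]
force: [0.1, -0.3, -0.7]
grip_width: 0.0389
```

>>> step_arm(rows=[{"dp":[0,0,0.005],"delta_rot":[0,0,0]},{"dp":[0,0,0.01],"delta_rot":[0,0,0]},{"dp":[0,0,0.015],"delta_rot":[0,0,0]},{"dp":[0,0,0.015],"delta_rot":[0,0,0]},{"dp":[0,0,0.015],"delta_rot":[0,0,0]}])

```text
time_s: 7.97
eef_pos: [0.5265, -0.0179, 0.0121]
tool_rot: [[0.001, 1.0, 0.0], [1.0, -0.001, -0.0], [-0.0, 0.0, -1.0]]
force: [-1.5, 1.6, 5.9]
grip_width: 0.0394
```

Contact force of 6 N at the expected height. Releasing.

>>> step_arm(rows=[{"dp":[0,0,0],"delta_rot":[0,0,0]},{"dp":[0,0,0],"delta_rot":[0,0,0]},{"dp":[0,0,0],"delta_rot":[0,0,0]},{"dp":[0,0,0],"delta_rot":[0,0,0]},{"dp":[0,0,0],"delta_rot":[0,0,0]},{"dp":[0,0,0],"delta_rot":[0,0,0]},{"dp":[0,0,-0.1],"delta_rot":[0,0,0]},{"dp":[0,0,-0.3],"delta_rot":[0,0,0]},{"dp":[0,0,-0.6],"delta_rot":[0,0,0]},{"dp":[0,0,-0.9],"delta_rot":[0,0,0]},{"dp":[0,0,-0.9],"delta_rot":[0,0,0]}], fingers=-1)

```text
time_s: 8.88
eef_pos: [0.529, -0.0182, 0.1073]
tool_rot: [[0.001, 1.0, 0.008], [1.0, -0.001, -0.001], [-0.001, 0.008, -1.0]]
force: [0.5, -0.0, 0.2]
grip_width: 0.0929
```

Run:
```python
from h import *
print(read_state()['eef_pos'],read_state()['grip_width'])
a=camera('scene');b=camera('top')
cv2.imwrite('pics/a4s.png',cv2.cvtColor(a,cv2.COLOR_RGB2BGR))
cv2.imwrite('pics/a4t.png',cv2.cvtColor(b,cv2.COLOR_RGB2BGR))
o=np.hstack([cv2.resize(a[180:270,160:260],(400,360)),cv2.resize(b[135:180,280:330],(400,360))])
cv2.imwrite('pics/a4.png',cv2.cvtColor(o,cv2.COLOR_RGB2BGR))
for n,im,roi in(('scene',a,(155,200,215,275)),('top',b,(280,135,330,180))):
    c=blob(im,(5,150,80),(17,255,255),roi); print(n,cv2.boundingRect(c.astype(int)))
    w=onz(n,c,.089)*1000; print(w.min(0),w.max(0))
```

```text
[ 0.52904991 -0.01818203  0.10725175] 0.09288601320176874
scene (174, 225, 22, 26)
[ 614.87349348 -187.39165232] [ 699.59471322 -136.19484376]
top (300, 159, 10, 4)
[ 611.51982144 -172.98515756] [ 621.84990271 -142.65766783]
```

View pics/a4.png

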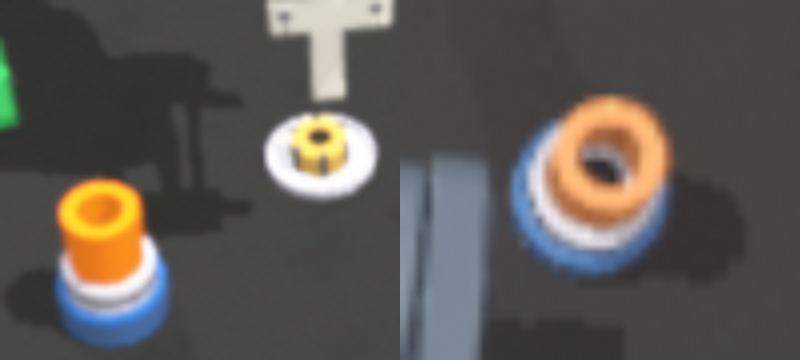

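The nut stands upright in the dish (320,145 left crop). Bump stop rim centres are at about scene (184.6,231.8) and top (306.2,153.3).

Run:
```python
from h import *
print(onz('scene',[(184.6,231.8)],.089),onz('top',[(306.2,153.3)],.089))
a=cv2.cvtColor(cv2.imread('pics/a4s.png'),cv2.COLOR_BGR2RGB)
c=blob(a,(5,150,80),(17,255,255),(155,200,215,275));w=onz('scene',c[c[:,1]<232],.089);print(w.min(0),w.max(0))
```

```text
[[ 0.63947277 -0.16167869]] [[ 0.64157912 -0.16392269]]
[ 0.61487349 -0.18490988] [ 0.64006989 -0.13619484]
```

>>> step_arm(rows=[{"dp":[-0.15,0.1,-0.1],"delta_rot":[0,0,0]},{"dp":[-0.35,0.25,-0.25],"delta_rot":[0,0,0]},{"dp":[-0.6,0.45,-0.25],"delta_rot":[0,0,0]},{"dp":[-0.8,0.65,-0.25],"delta_rot":[0,0,0]}])

```text
time_s: 9.32
eef_pos: [0.5917, -0.0993, 0.1264]
tool_rot: [[0.001, 1.0, -0.0], [1.0, -0.001, -0.0], [-0.0, -0.0, -1.0]]
force: [-0.4, 0.6, -0.4]
grip_width: 0.0929
```

>>> step_arm(rows=[{"dp":[-0.2,0.16,0],"delta_rot":[0,0,0]},{"dp":[-0.42,0.32,0],"delta_rot":[0,0,0]},{"dp":[-0.64,0.48,0],"delta_rot":[0,0,0]},{"dp":[-0.64,0.48,0],"delta_rot":[0,0,0]},{"dp":[-0.64,0.48,0],"delta_rot":[0,0,0]},{"dp":[-0.64,0.48,0.1],"delta_rot":[0,0,0]}])

```text
time_s: 9.82
eef_pos: [0.6393, -0.1618, 0.1168]
tool_rot: [[0.001, 1.0, 0.001], [1.0, -0.001, -0.0], [-0.0, 0.001, -1.0]]
force: [-0.8, 0.7, -0.3]
grip_width: 0.0933
```

>>> step_arm(rows=[{"dp":[0,0,0.15],"delta_rot":[0,0,0]},{"dp":[0,0,0.3],"delta_rot":[0,0,0]},{"dp":[0,0,0.42],"delta_rot":[0,0,0]},{"dp":[0,0,0.52],"delta_rot":[0,0,0]},{"dp":[0,0,0.58],"delta_rot":[0,0,0]},{"dp":[0,0,0.6],"delta_rot":[0,0,0]},{"dp":[0,0,0.6],"delta_rot":[0,0,0]},{"dp":[0,0,0.6],"delta_rot":[0,0,0]},{"dp":[0,0,0.6],"delta_rot":[0,0,0]}])

```text
time_s: 10.57
eef_pos: [0.6396, -0.1621, 0.0574]
tool_rot: [[0.001, 1.0, 0.001], [1.0, -0.001, -0.0], [-0.0, 0.001, -1.0]]
force: [-0.0, 0.7, 0.2]
grip_width: 0.093
```

>>> step_arm(rows=[{"dp":[0,0,0],"delta_rot":[0,0,0]},{"dp":[0,0,0],"delta_rot":[0,0,0]},{"dp":[0,0,0],"delta_rot":[0,0,0]},{"dp":[0,0,0],"delta_rot":[0,0,0]},{"dp":[0,0,0],"delta_rot":[0,0,0]},{"dp":[0,0,0],"delta_rot":[0,0,0]},{"dp":[0,0,0],"delta_rot":[0,0,0]},{"dp":[0,0,0],"delta_rot":[0,0,0]},{"dp":[0,0,0],"delta_rot":[0,0,0]},{"dp":[0,0,0],"delta_rot":[0,0,0]}], fingers=1)

```text
time_s: 11.4
eef_pos: [0.6393, -0.162, 0.0566]
tool_rot: [[0.001, 1.0, 0.0], [1.0, -0.001, -0.0], [-0.0, 0.0, -1.0]]
force: [0.7, -0.3, -0.1]
grip_width: 0.0483
```

>>> step_arm(rows=[{"dp":[0,0,0],"delta_rot":[0,0,0]},{"dp":[0,0,0],"delta_rot":[0,0,0]},{"dp":[0,0,-0.03],"delta_rot":[0,0,0]},{"dp":[0,0,-0.1],"delta_rot":[0,0,0]},{"dp":[0,0,-0.2],"delta_rot":[0,0,0]},{"dp":[0,0,-0.35],"delta_rot":[0,0,0]},{"dp":[0,0,-0.5],"delta_rot":[0,0,0]},{"dp":[0,0,-0.65],"delta_rot":[0,0,0]},{"dp":[0,0,-0.75],"delta_rot":[0,0,0]},{"dp":[0,0,-0.8],"delta_rot":[0,0,0]},{"dp":[0,0,-0.8],"delta_rot":[0,0,0]}])

```text
time_s: 12.32
eef_pos: [0.6398, -0.1622, 0.1381]
tool_rot: [[0.001, 1.0, 0.002], [1.0, -0.001, -0.001], [-0.001, 0.002, -1.0]]
force: [0.6, -0.6, -1.2]
grip_width: 0.0483
```

Run:
```python
from h import *
print(read_state()['eef_pos'],read_state()['grip_width'])
a=camera('scene');b=camera('top')
o=np.hstack([cv2.resize(a[190:280,145:245],(400,360)),cv2.resize(b[135:180,280:330],(400,360))])
cv2.imwrite('pics/a5.png',cv2.cvtColor(o,cv2.COLOR_RGB2BGR))
```

```text
[ 0.63975021 -0.16221332  0.13813044] 0.04826444270471425
```

View pics/a5.png

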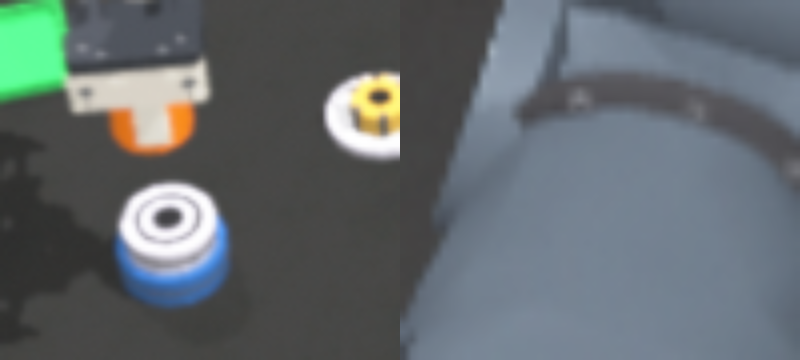

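Bump stop is held and centred on the finger (152,125), and the bearing stays on. Carrying it to the post at (634,176).

>>> step_arm(rows=[{"dp":[0.1,0,0],"delta_rot":[0,0,0]},{"dp":[0.3,0,0],"delta_rot":[0,0,0]},{"dp":[0.55,0,0],"delta_rot":[0,0,0]},{"dp":[0.8,0,0],"delta_rot":[0,0,0]},{"dp":[1,0,0],"delta_rot":[0,0,0]}])

```text
time_s: 12.83
eef_pos: [0.6387, -0.0597, 0.1357]
tool_rot: [[0.001, 1.0, -0.002], [1.0, -0.001, 0.001], [0.001, -0.002, -1.0]]
force: [0.1, 0.5, -0.4]
grip_width: 0.048
```

>>> step_arm(rows=[{"dp":[0.25,0,0],"delta_rot":[0,0,0]},{"dp":[0.5,0,0],"delta_rot":[0,0,0]},{"dp":[0.75,0,0],"delta_rot":[0,0,0]},{"dp":[1,0,0],"delta_rot":[0,0,0]}])

```text
time_s: 13.17
eef_pos: [0.6387, 0.0399, 0.1358]
tool_rot: [[0.001, 1.0, -0.001], [1.0, -0.001, 0.0], [0.0, -0.001, -1.0]]
force: [-0.4, -0.6, -0.7]
grip_width: 0.0479
```

>>> step_arm(rows=[{"dp":[0.25,0,0],"delta_rot":[0,0,0]},{"dp":[0.5,-0.02,0],"delta_rot":[0,0,0]},{"dp":[0.75,-0.04,0],"delta_rot":[0,0,0]},{"dp":[1,-0.055,0],"delta_rot":[0,0,0]}])

```text
time_s: 13.5
eef_pos: [0.6331, 0.1398, 0.1357]
tool_rot: [[0.001, 1.0, -0.001], [1.0, -0.001, -0.0], [-0.0, -0.001, -1.0]]
force: [0.8, -0.2, -0.9]
grip_width: 0.0478
```

>>> step_arm(rows=[{"dp":[0.2,0,0],"delta_rot":[0,0,0]},{"dp":[0.3,0,0],"delta_rot":[0,0,0]},{"dp":[0.37,0,0.1],"delta_rot":[0,0,0]},{"dp":[0.38,0,0.25],"delta_rot":[0,0,0]},{"dp":[0.38,0,0.4],"delta_rot":[0,0,0]},{"dp":[0.38,0,0.45],"delta_rot":[0,0,0]},{"dp":[0.38,0,0.45],"delta_rot":[0,0,0]},{"dp":[0.38,0,0.45],"delta_rot":[0,0,0]}])

```text
time_s: 14.17
eef_pos: [0.6342, 0.1755, 0.0915]
tool_rot: [[0.002, 1.0, -0.0], [1.0, -0.002, -0.0], [-0.0, -0.0, -1.0]]
force: [0.2, 0.5, -1.0]
grip_width: 0.0478
```

Run:
```python
from h import *
print(read_state()['eef_pos'],read_state()['grip_width'])
a=camera('scene');b=camera('top')
o=np.hstack([cv2.resize(a[180:270,270:370],(400,360)),cv2.resize(b[115:205,160:260],(400,360))])
cv2.imwrite('pics/a6.png',cv2.cvtColor(o,cv2.COLOR_RGB2BGR))
```

```text
[0.63415055 0.17547282 0.09146693] 0.047760244900352196
```

View pics/a6.png

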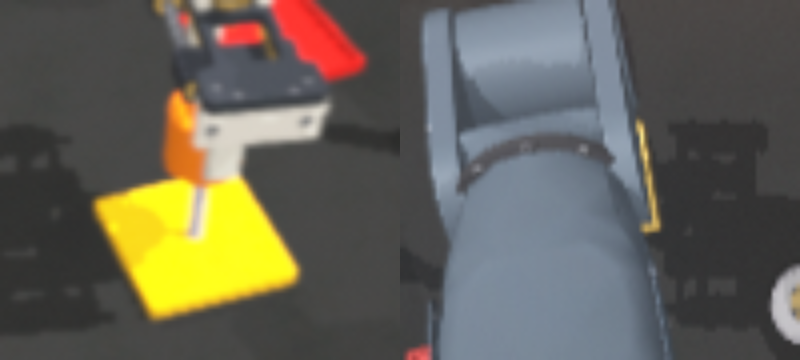

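The bump stop (underside ~79 mm) is over the post: post visible from (196,237) up to (203,185), under the middle of the bump stop. Lowering in stages.

>>> step_arm(rows=[{"dp":[0,0,0.06],"delta_rot":[0,0,0]},{"dp":[0,0,0.12],"delta_rot":[0,0,0]},{"dp":[0,0,0.18],"delta_rot":[0,0,0]},{"dp":[0,0,0.24],"delta_rot":[0,0,0]},{"dp":[0,0,0.3],"delta_rot":[0,0,0]}])

```text
time_s: 14.68
eef_pos: [0.6339, 0.176, 0.0608]
tool_rot: [[0.001, 1.0, -0.0], [1.0, -0.001, -0.0], [-0.0, -0.0, -1.0]]
force: [-0.5, 0.4, -1.1]
grip_width: 0.0477
```

>>> step_arm(rows=[{"dp":[0,0,0.08],"delta_rot":[0,0,0]},{"dp":[0,0,0.16],"delta_rot":[0,0,0]},{"dp":[0,0,0.24],"delta_rot":[0,0,0]},{"dp":[0,0,0.3],"delta_rot":[0,0,0]},{"dp":[0,0,0.33],"delta_rot":[0,0,0]},{"dp":[0,0,0.345],"delta_rot":[0,0,0]},{"dp":[0,0,0.345],"delta_rot":[0,0,0]},{"dp":[0,0,0.345],"delta_rot":[0,0,0]},{"dp":[0,0,0.345],"delta_rot":[0,0,0]}])

```text
time_s: 15.43
eef_pos: [0.6344, 0.176, 0.0276]
tool_rot: [[0.001, 1.0, 0.001], [1.0, -0.001, 0.0], [0.0, 0.001, -1.0]]
force: [-0.6, 0.0, -1.2]
grip_width: 0.048
```

>>> step_arm(rows=[{"dp":[0,0,0.005],"delta_rot":[0,0,0]},{"dp":[0,0,0.01],"delta_rot":[0,0,0]},{"dp":[0,0,0.015],"delta_rot":[0,0,0]},{"dp":[0,0,0.02],"delta_rot":[0,0,0]},{"dp":[0,0,0.02],"delta_rot":[0,0,0]},{"dp":[0,0,0.02],"delta_rot":[0,0,0]}])

```text
time_s: 15.93
eef_pos: [0.6341, 0.176, 0.0251]
tool_rot: [[0.001, 1.0, -0.0], [1.0, -0.001, -0.0], [-0.0, -0.0, -1.0]]
force: [0.4, 0.9, -1.7]
grip_width: 0.0482
```

>>> step_arm(rows=[{"dp":[0,0,0.005],"delta_rot":[0,0,0]},{"dp":[0,0,0.01],"delta_rot":[0,0,0]},{"dp":[0,0,0.012],"delta_rot":[0,0,0]},{"dp":[0,0,0.012],"delta_rot":[0,0,0]},{"dp":[0,0,0.012],"delta_rot":[0,0,0]}])

```text
time_s: 16.35
eef_pos: [0.6342, 0.176, 0.0246]
tool_rot: [[0.001, 1.0, 0.0], [1.0, -0.001, 0.0], [0.0, 0.0, -1.0]]
force: [-2.4, -1.1, 5.3]
grip_width: 0.0479
```

Contact (5 N) at exactly the expected height. Releasing, then up past the bump stop's 57 mm top.

>>> step_arm(rows=[{"dp":[0,0,0],"delta_rot":[0,0,0]},{"dp":[0,0,0],"delta_rot":[0,0,0]},{"dp":[0,0,0],"delta_rot":[0,0,0]},{"dp":[0,0,0],"delta_rot":[0,0,0]},{"dp":[0,0,0],"delta_rot":[0,0,0]},{"dp":[0,0,0],"delta_rot":[0,0,0]},{"dp":[0,0,-0.1],"delta_rot":[0,0,0]},{"dp":[0,0,-0.3],"delta_rot":[0,0,0]},{"dp":[0,0,-0.6],"delta_rot":[0,0,0]},{"dp":[0,0,-0.9],"delta_rot":[0,0,0]},{"dp":[0,0,-0.9],"delta_rot":[0,0,0]}], fingers=-1)

```text
time_s: 17.27
eef_pos: [0.6369, 0.1766, 0.1208]
tool_rot: [[0.001, 1.0, 0.009], [1.0, -0.001, 0.002], [0.002, 0.009, -1.0]]
force: [0.3, 0.5, 0.7]
grip_width: 0.0932
```

Run:
```python
from h import *
print(read_state()['eef_pos'],read_state()['grip_width'])
a=camera('scene');b=camera('top')
o=np.hstack([cv2.resize(a[190:280,145:245],(400,360)),cv2.resize(a[180:270,270:370],(400,360))])
o2=cv2.resize(b[135:180,280:330],(300,270));o=np.vstack([o[:330],np.hstack([o2,np.zeros((270,500,3),np.uint8)])])
cv2.imwrite('pics/a7.png',cv2.cvtColor(o,cv2.COLOR_RGB2BGR))
cv2.imwrite('pics/a7s.png',cv2.cvtColor(a,cv2.COLOR_RGB2BGR));cv2.imwrite('pics/a7t.png',cv2.cvtColor(b,cv2.COLOR_RGB2BGR))
```

```text
[0.63693358 0.17659918 0.1208416 ] 0.0931693676804995
```

View pics/a7.png

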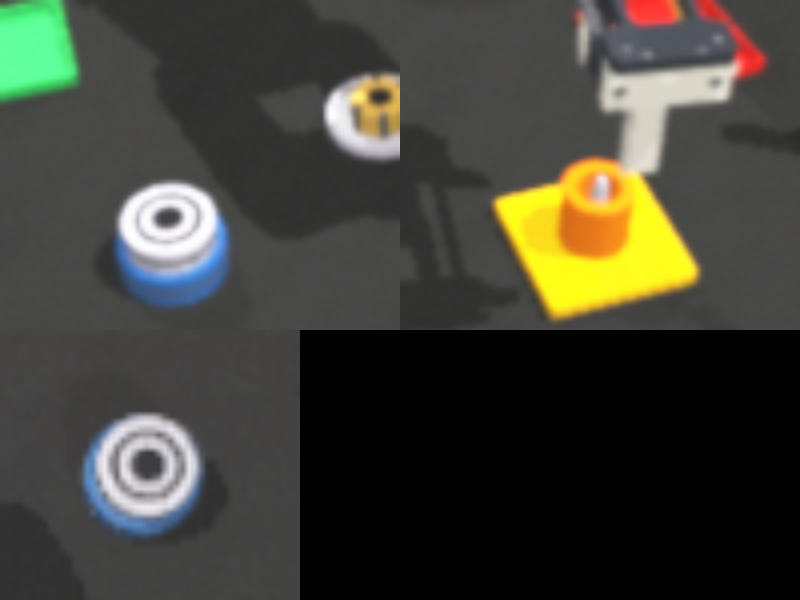

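The bump stop sits flat on the base with the post in its bore (597,205). Bearing centres: scene (186.5,243.8), top (304.2,156.7).

Run:
```python
from h import *
print(onz('scene',[(186.5,243.8)],.044),onz('top',[(304.2,156.7)],.044))
a=cv2.cvtColor(cv2.imread('pics/a7t.png'),cv2.COLOR_BGR2RGB)
h=cv2.cvtColor(a,cv2.COLOR_RGB2HSV)
c=blob(a,(0,0,150),(180,60,255),(285,135,325,180));w=onz('top',c,.044).astype(np.float32)*1000;print(cv2.minEnclosingCircle(w),cv2.minAreaRect(w))
```

```text
[[ 0.63733306 -0.16152315]] [[ 0.64017667 -0.1626048 ]]
((638.914306640625, -161.467041015625), 30.259477615356445) ((639.1829223632812, -161.901123046875), (57.16896057128906, 56.04762649536133), 0.06097446382045746)
```

>>> step_arm(rows=[{"dp":[-0.2,0,0],"delta_rot":[0,0,0]},{"dp":[-0.6,0,0],"delta_rot":[0,0,0]},{"dp":[-1,0,0],"delta_rot":[0,0,0]}])

```text
time_s: 17.62
eef_pos: [0.633, 0.0757, 0.1127]
tool_rot: [[-0.001, 1.0, -0.002], [1.0, 0.001, -0.0], [-0.0, -0.002, -1.0]]
force: [-0.2, 0.6, -0.7]
grip_width: 0.0929
```

>>> step_arm(rows=[{"dp":[-0.35,0,0],"delta_rot":[0,0,0]},{"dp":[-0.7,0,0],"delta_rot":[0,0,0]},{"dp":[-1,0,0],"delta_rot":[0,0,0]}])

```text
time_s: 17.87
eef_pos: [0.6329, -0.0262, 0.1128]
tool_rot: [[0.002, 1.0, -0.002], [1.0, -0.002, 0.0], [0.0, -0.002, -1.0]]
force: [-0.2, -0.9, 0.2]
grip_width: 0.0926
```

>>> step_arm(rows=[{"dp":[-0.35,0.02,0],"delta_rot":[0,0,0]},{"dp":[-0.7,0.04,0],"delta_rot":[0,0,0]},{"dp":[-1,0.05,0],"delta_rot":[0,0,0]}])

```text
time_s: 18.12
eef_pos: [0.638, -0.1261, 0.1128]
tool_rot: [[0.002, 1.0, -0.002], [1.0, -0.002, 0.0], [0.0, -0.002, -1.0]]
force: [-0.6, -0.4, 0.3]
grip_width: 0.0931
```

>>> step_arm(rows=[{"dp":[-0.25,0,0],"delta_rot":[0,0,0]},{"dp":[-0.38,0,0.1],"delta_rot":[0,0,0]},{"dp":[-0.38,0,0.3],"delta_rot":[0,0,0]},{"dp":[-0.38,0,0.45],"delta_rot":[0,0,0]},{"dp":[-0.38,0,0.45],"delta_rot":[0,0,0]},{"dp":[-0.38,0,0.45],"delta_rot":[0,0,0]}])

```text
time_s: 18.62
eef_pos: [0.6379, -0.1612, 0.0674]
tool_rot: [[0.001, 1.0, -0.003], [1.0, -0.001, 0.001], [0.001, -0.003, -1.0]]
force: [0.9, -0.8, 0.3]
grip_width: 0.0926
```

>>> step_arm(rows=[{"dp":[0,0,0.1],"delta_rot":[0,0,0]},{"dp":[0,0,0.2],"delta_rot":[0,0,0]},{"dp":[0,0,0.28],"delta_rot":[0,0,0]},{"dp":[0,0,0.33],"delta_rot":[0,0,0]},{"dp":[0,0,0.34],"delta_rot":[0,0,0]},{"dp":[0,0,0.34],"delta_rot":[0,0,0]},{"dp":[0,0,0.34],"delta_rot":[0,0,0]},{"dp":[0,0,0.34],"delta_rot":[0,0,0]},{"dp":[0,0,0.34],"delta_rot":[0,0,0]}])

```text
time_s: 19.37
eef_pos: [0.639, -0.1621, 0.0354]
tool_rot: [[0.001, 1.0, 0.001], [1.0, -0.001, -0.0], [-0.0, 0.001, -1.0]]
force: [0.4, -0.1, -0.5]
grip_width: 0.0926
```

>>> step_arm(rows=[{"dp":[0,0,0.015],"delta_rot":[0,0,0]},{"dp":[0,0,0.015],"delta_rot":[0,0,0]},{"dp":[0,0,0.015],"delta_rot":[0,0,0]},{"dp":[0,0,0.015],"delta_rot":[0,0,0]},{"dp":[0,0,0.015],"delta_rot":[0,0,0]},{"dp":[0,0,0.015],"delta_rot":[0,0,0]},{"dp":[0,0,0.015],"delta_rot":[0,0,0]},{"dp":[0,0,0.015],"delta_rot":[0,0,0]},{"dp":[0,0,0.015],"delta_rot":[0,0,0]},{"dp":[0,0,0.015],"delta_rot":[0,0,0]}], fingers=1)

```text
time_s: 20.2
eef_pos: [0.6388, -0.162, 0.0335]
tool_rot: [[0.001, 1.0, 0.0], [1.0, -0.001, -0.0], [-0.0, 0.0, -1.0]]
force: [1.0, -0.7, 0.5]
grip_width: 0.0571
```

>>> step_arm(rows=[{"dp":[0,0,0],"delta_rot":[0,0,0]},{"dp":[0,0,0],"delta_rot":[0,0,0]},{"dp":[0,0,-0.03],"delta_rot":[0,0,0]},{"dp":[0,0,-0.1],"delta_rot":[0,0,0]},{"dp":[0,0,-0.2],"delta_rot":[0,0,0]},{"dp":[0,0,-0.3],"delta_rot":[0,0,0]},{"dp":[0,0,-0.45],"delta_rot":[0,0,0]},{"dp":[0,0,-0.55],"delta_rot":[0,0,0]},{"dp":[0,0,-0.6],"delta_rot":[0,0,0]},{"dp":[0,0,-0.6],"delta_rot":[0,0,0]}])

```text
time_s: 21.03
eef_pos: [0.6394, -0.1623, 0.0952]
tool_rot: [[0.001, 1.0, 0.002], [1.0, -0.001, -0.001], [-0.001, 0.002, -1.0]]
force: [0.5, -0.0, -3.0]
grip_width: 0.0568
```

Run:
```python
from h import *
print(read_state()['eef_pos'],read_state()['grip_width'])
a=camera('scene')
cv2.imwrite('pics/a8.png',cv2.cvtColor(cv2.resize(a[190:280,125:245],(640,480)),cv2.COLOR_RGB2BGR))
```

```text
[ 0.63943339 -0.16226458  0.09522071] 0.056787327791013587
```

View pics/a8.png

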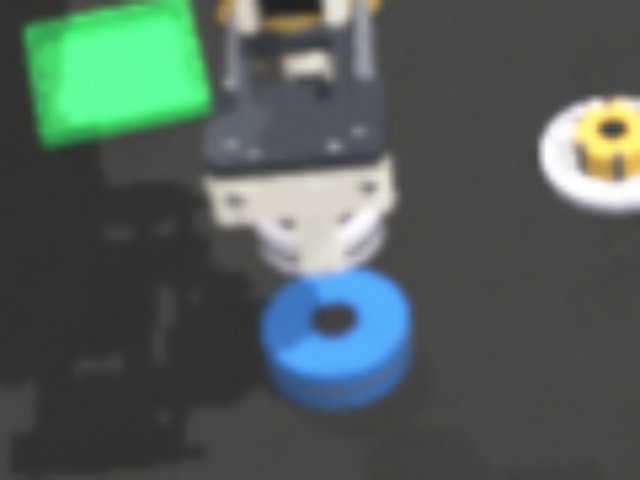

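Bearing held level, the seat stays on the bench. Carrying it to the green tray at (426,-276.5).

>>> step_arm(rows=[{"dp":[-0.05,-0.1,0],"delta_rot":[0,0,0]},{"dp":[-0.15,-0.3,0],"delta_rot":[0,0,0]},{"dp":[-0.25,-0.5,0],"delta_rot":[0,0,0]},{"dp":[-0.35,-0.7,0],"delta_rot":[0,0,0]},{"dp":[-0.45,-0.9,0],"delta_rot":[0,0,0]}])

```text
time_s: 21.5
eef_pos: [0.5473, -0.207, 0.0926]
tool_rot: [[0.001, 1.0, -0.001], [1.0, -0.001, 0.001], [0.001, -0.001, -1.0]]
force: [-0.7, -0.7, -2.7]
grip_width: 0.0571
```

>>> step_arm(rows=[{"dp":[-0.1,-0.2,0],"delta_rot":[0,0,0]},{"dp":[-0.2,-0.4,0],"delta_rot":[0,0,0]},{"dp":[-0.3,-0.6,0],"delta_rot":[0,0,0]},{"dp":[-0.4,-0.75,0],"delta_rot":[0,0,0]},{"dp":[-0.45,-0.85,0],"delta_rot":[0,0,0]}])

```text
time_s: 21.92
eef_pos: [0.462, -0.2524, 0.0929]
tool_rot: [[0.002, 1.0, -0.001], [1.0, -0.002, 0.001], [0.001, -0.001, -1.0]]
force: [0.5, 0.6, -2.6]
grip_width: 0.0571
```

>>> step_arm(rows=[{"dp":[-0.1,-0.15,0],"delta_rot":[0,0,0]},{"dp":[-0.2,-0.3,0],"delta_rot":[0,0,0]},{"dp":[-0.245,-0.38,0.1],"delta_rot":[0,0,0]},{"dp":[-0.245,-0.38,0.25],"delta_rot":[0,0,0]},{"dp":[-0.245,-0.38,0.4],"delta_rot":[0,0,0]},{"dp":[-0.245,-0.38,0.5],"delta_rot":[0,0,0]},{"dp":[-0.245,-0.38,0.5],"delta_rot":[0,0,0]},{"dp":[-0.245,-0.38,0.5],"delta_rot":[0,0,0]}])

```text
time_s: 22.58
eef_pos: [0.4256, -0.2761, 0.0431]
tool_rot: [[0.001, 1.0, -0.001], [1.0, -0.001, 0.001], [0.001, -0.001, -1.0]]
force: [0.4, -0.9, -3.1]
grip_width: 0.0572
```

Run:
```python
from h import *
print(read_state()['eef_pos'],read_state()['grip_width'])
a=camera('scene');b=camera('top')
o=np.hstack([cv2.resize(a[155:245,100:200],(400,360)),cv2.resize(b[135:180,280:330],(400,360))])
cv2.imwrite('pics/a9.png',cv2.cvtColor(o,cv2.COLOR_RGB2BGR))
```

```text
[ 0.42560186 -0.27605383  0.04314647] 0.05719505892102628
```

View pics/a9.png

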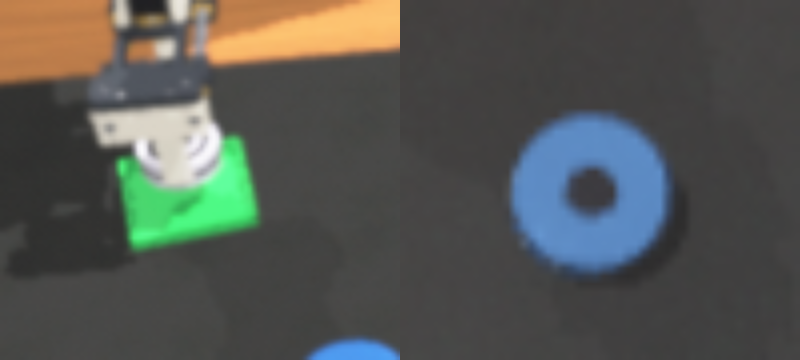

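Run:
```python
from h import *
P=[[.426,-.2765,.01],[.426,-.2765,.0535]]
print((proj('scene',P)-[100,155]+.5)*4)
print(onz('top',[(280+(592-400)/8-.5,135+192/8-.5)],.024),onz('scene',[(187.5,249.5)],.024))
b=camera('top');c=blob(b,(100,80,60),(125,255,255),(285,135,325,180));print(cv2.minEnclosingCircle((onz('top',c,.024)*1000).astype(np.float32)))
```

```text
[[185.39801046 188.80945546]
 [175.86257169 142.78740024]]
[[ 0.63825968 -0.16252504]] [[ 0.63840114 -0.16104267]]
((637.1737060546875, -161.4686279296875), 37.11490249633789)
```

Consistent with the projection of the tray centre (175.9,142.8 at top height). The seat is at about (638,-162). Lowering.

>>> step_arm(rows=[{"dp":[0,0,0.07],"delta_rot":[0,0,0]},{"dp":[0,0,0.14],"delta_rot":[0,0,0]},{"dp":[0,0,0.2],"delta_rot":[0,0,0]},{"dp":[0,0,0.25],"delta_rot":[0,0,0]},{"dp":[0,0,0.275],"delta_rot":[0,0,0]},{"dp":[0,0,0.285],"delta_rot":[0,0,0]},{"dp":[0,0,0.285],"delta_rot":[0,0,0]},{"dp":[0,0,0.285],"delta_rot":[0,0,0]},{"dp":[0,0,0.285],"delta_rot":[0,0,0]}])

```text
time_s: 23.48
eef_pos: [0.4257, -0.2764, 0.0152]
tool_rot: [[0.001, 1.0, 0.0], [1.0, -0.001, -0.0], [-0.0, 0.0, -1.0]]
force: [-0.5, 0.3, -3.2]
grip_width: 0.0573
```

>>> step_arm(rows=[{"dp":[0,0,0.01],"delta_rot":[0,0,0]},{"dp":[0,0,0.015],"delta_rot":[0,0,0]},{"dp":[0,0,0.02],"delta_rot":[0,0,0]},{"dp":[0,0,0.025],"delta_rot":[0,0,0]},{"dp":[0,0,0.025],"delta_rot":[0,0,0]},{"dp":[0,0,0.025],"delta_rot":[0,0,0]}])

```text
time_s: 23.98
eef_pos: [0.4256, -0.2763, 0.0124]
tool_rot: [[0.001, 1.0, 0.0], [1.0, -0.001, -0.0], [-0.0, 0.0, -1.0]]
force: [1.0, 1.1, -3.5]
grip_width: 0.0571
```

>>> step_arm(rows=[{"dp":[0,0,0.005],"delta_rot":[0,0,0]},{"dp":[0,0,0.01],"delta_rot":[0,0,0]},{"dp":[0,0,0.01],"delta_rot":[0,0,0]},{"dp":[0,0,0.01],"delta_rot":[0,0,0]},{"dp":[0,0,0.01],"delta_rot":[0,0,0]}])

```text
time_s: 24.4
eef_pos: [0.4256, -0.2764, 0.0123]
tool_rot: [[0.001, 1.0, 0.0], [1.0, -0.001, -0.0], [-0.0, 0.0, -1.0]]
force: [-4.0, 3.1, 12.3]
grip_width: 0.0574
```

Contact at 12.3 mm, as expected. Releasing.

>>> step_arm(rows=[{"dp":[0,0,-0.005],"delta_rot":[0,0,0]},{"dp":[0,0,-0.005],"delta_rot":[0,0,0]},{"dp":[0,0,-0.005],"delta_rot":[0,0,0]},{"dp":[0,0,-0.005],"delta_rot":[0,0,0]},{"dp":[0,0,-0.005],"delta_rot":[0,0,0]},{"dp":[0,0,-0.005],"delta_rot":[0,0,0]},{"dp":[0,0,-0.1],"delta_rot":[0,0,0]},{"dp":[0,0,-0.3],"delta_rot":[0,0,0]},{"dp":[0,0,-0.6],"delta_rot":[0,0,0]},{"dp":[0,0,-0.9],"delta_rot":[0,0,0]},{"dp":[0,0,-0.9],"delta_rot":[0,0,0]}], fingers=-1)

```text
time_s: 25.32
eef_pos: [0.4277, -0.2779, 0.1068]
tool_rot: [[0.001, 1.0, 0.006], [1.0, -0.001, -0.005], [-0.005, 0.006, -1.0]]
force: [1.0, -1.1, 0.5]
grip_width: 0.0933
```

Run:
```python
from h import *
print(read_state()['eef_pos'],read_state()['grip_width'])
a=camera('scene')
cv2.imwrite('pics/a10.png',cv2.cvtColor(cv2.resize(a[155:275,100:260],(640,480)),cv2.COLOR_RGB2BGR))
```

```text
[ 0.42769291 -0.27785639  0.10682881] 0.09332114311117723
```

View pics/a10.png

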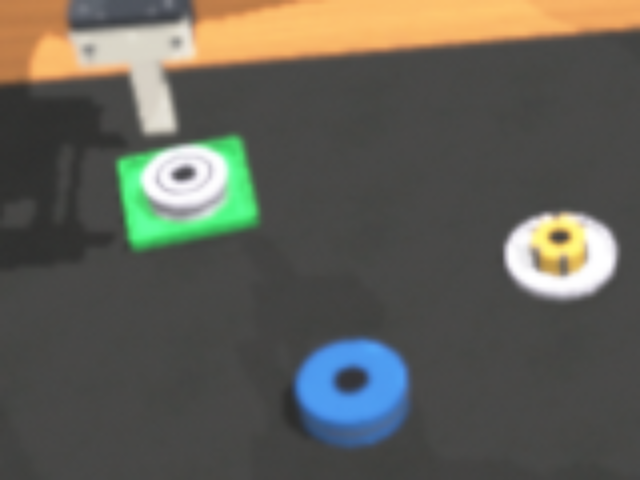

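The bearing lies flat inside the tray (184,180), clear of the walls. Now for the seat.

>>> step_arm(rows=[{"dp":[0.15,0.25,0],"delta_rot":[0,0,0]},{"dp":[0.3,0.6,0],"delta_rot":[0,0,0]},{"dp":[0.45,0.9,0],"delta_rot":[0,0,0]}])

```text
time_s: 25.62
eef_pos: [0.5166, -0.2307, 0.1011]
tool_rot: [[0.002, 1.0, -0.0], [1.0, -0.002, 0.0], [0.0, -0.0, -1.0]]
force: [0.1, -0.9, 0.7]
grip_width: 0.0931
```

>>> step_arm(rows=[{"dp":[0.15,0.3,0],"delta_rot":[0,0,0]},{"dp":[0.3,0.6,0],"delta_rot":[0,0,0]},{"dp":[0.45,0.9,0],"delta_rot":[0,0,0]}])

```text
time_s: 25.87
eef_pos: [0.6066, -0.1853, 0.1005]
tool_rot: [[0.001, 1.0, -0.001], [1.0, -0.001, 0.0], [0.0, -0.001, -1.0]]
force: [-0.1, 0.3, -0.7]
grip_width: 0.0931
```

>>> step_arm(rows=[{"dp":[0.15,0.2,0],"delta_rot":[0,0,0]},{"dp":[0.245,0.325,0],"delta_rot":[0,0,0]},{"dp":[0.245,0.325,0.1],"delta_rot":[0,0,0]},{"dp":[0.245,0.325,0.3],"delta_rot":[0,0,0]},{"dp":[0.245,0.325,0.5],"delta_rot":[0,0,0]},{"dp":[0.245,0.325,0.5],"delta_rot":[0,0,0]},{"dp":[0.245,0.325,0.5],"delta_rot":[0,0,0]},{"dp":[0.245,0.325,0.5],"delta_rot":[0,0,0]}])

```text
time_s: 26.53
eef_pos: [0.6381, -0.1625, 0.052]
tool_rot: [[0.002, 1.0, 0.0], [1.0, -0.002, -0.0], [-0.0, 0.0, -1.0]]
force: [-0.6, 0.4, -0.2]
grip_width: 0.0928
```

>>> step_arm(rows=[{"dp":[0,0,0.1],"delta_rot":[0,0,0]},{"dp":[0,0,0.2],"delta_rot":[0,0,0]},{"dp":[0,0,0.3],"delta_rot":[0,0,0]},{"dp":[0,0,0.36],"delta_rot":[0,0,0]},{"dp":[0,0,0.4],"delta_rot":[0,0,0]},{"dp":[0,0,0.42],"delta_rot":[0,0,0]},{"dp":[0,0,0.42],"delta_rot":[0,0,0]},{"dp":[0,0,0.42],"delta_rot":[0,0,0]},{"dp":[0,0,0.42],"delta_rot":[0,0,0]}])

```text
time_s: 27.28
eef_pos: [0.6385, -0.1621, 0.0099]
tool_rot: [[0.001, 1.0, 0.001], [1.0, -0.001, -0.0], [-0.0, 0.001, -1.0]]
force: [0.9, 0.6, 0.9]
grip_width: 0.093
```

>>> step_arm(rows=[{"dp":[0,0,0],"delta_rot":[0,0,0]},{"dp":[0,0,0],"delta_rot":[0,0,0]},{"dp":[0,0,0],"delta_rot":[0,0,0]},{"dp":[0,0,0],"delta_rot":[0,0,0]},{"dp":[0,0,0],"delta_rot":[0,0,0]},{"dp":[0,0,0],"delta_rot":[0,0,0]},{"dp":[0,0,0],"delta_rot":[0,0,0]},{"dp":[0,0,0],"delta_rot":[0,0,0]},{"dp":[0,0,0],"delta_rot":[0,0,0]},{"dp":[0,0,0],"delta_rot":[0,0,0]}], fingers=1)

```text
time_s: 28.12
eef_pos: [0.6383, -0.1621, 0.0096]
tool_rot: [[0.001, 1.0, 0.0], [1.0, -0.001, -0.0], [-0.0, 0.0, -1.0]]
force: [-0.2, 1.3, 2.0]
grip_width: 0.0682
```

>>> step_arm(rows=[{"dp":[0,0,0],"delta_rot":[0,0,0]},{"dp":[0,0,0],"delta_rot":[0,0,0]},{"dp":[0,0,-0.03],"delta_rot":[0,0,0]},{"dp":[0,0,-0.1],"delta_rot":[0,0,0]},{"dp":[0,0,-0.2],"delta_rot":[0,0,0]},{"dp":[0,0,-0.35],"delta_rot":[0,0,0]},{"dp":[0,0,-0.5],"delta_rot":[0,0,0]},{"dp":[0,0,-0.65],"delta_rot":[0,0,0]},{"dp":[0,0,-0.75],"delta_rot":[0,0,0]},{"dp":[0,0,-0.8],"delta_rot":[0,0,0]},{"dp":[0,0,-0.8],"delta_rot":[0,0,0]},{"dp":[0,0,-0.8],"delta_rot":[0,0,0]}])

```text
time_s: 29.12
eef_pos: [0.638, -0.162, 0.0894]
tool_rot: [[0.001, 1.0, -0.0], [1.0, -0.001, 0.0], [0.0, -0.0, -1.0]]
force: [-0.1, -0.4, -4.2]
grip_width: 0.0686
```

Run:
```python
from h import *
print(read_state()['eef_pos'],read_state()['grip_width'])
a=camera('scene')
cv2.imwrite('pics/a11.png',cv2.cvtColor(cv2.resize(a[155:275,100:260],(640,480)),cv2.COLOR_RGB2BGR))
```

```text
[ 0.63803749 -0.16198069  0.08936389] 0.06861327427057108
```

View pics/a11.png

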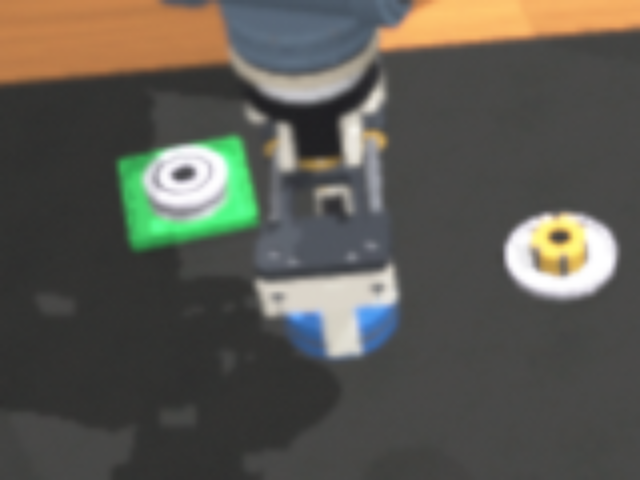

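Seat held level at (342,330). Carrying it to the red tray at (446.5,277.7).

>>> step_arm(rows=[{"dp":[0.1,-0.04,0],"delta_rot":[0,0,0]},{"dp":[0.3,-0.13,0],"delta_rot":[0,0,0]},{"dp":[0.52,-0.22,0],"delta_rot":[0,0,0]},{"dp":[0.74,-0.32,0],"delta_rot":[0,0,0]},{"dp":[0.95,-0.42,0],"delta_rot":[0,0,0]}])

```text
time_s: 29.58
eef_pos: [0.595, -0.0653, 0.0887]
tool_rot: [[0.001, 1.0, -0.001], [1.0, -0.001, 0.0], [0.0, -0.001, -1.0]]
force: [-0.7, 0.4, -4.0]
grip_width: 0.0683
```

>>> step_arm(rows=[{"dp":[0.24,-0.1,0],"delta_rot":[0,0,0]},{"dp":[0.48,-0.21,0],"delta_rot":[0,0,0]},{"dp":[0.72,-0.32,0],"delta_rot":[0,0,0]},{"dp":[0.95,-0.42,0],"delta_rot":[0,0,0]}])

```text
time_s: 29.92
eef_pos: [0.5528, 0.0298, 0.0888]
tool_rot: [[0.001, 1.0, -0.001], [1.0, -0.001, 0.0], [0.0, -0.001, -1.0]]
force: [0.3, 0.5, -4.4]
grip_width: 0.0683
```

>>> step_arm(rows=[{"dp":[0.24,-0.1,0],"delta_rot":[0,0,0]},{"dp":[0.48,-0.21,0],"delta_rot":[0,0,0]},{"dp":[0.72,-0.32,0],"delta_rot":[0,0,0]},{"dp":[0.95,-0.42,0],"delta_rot":[0,0,0]}])

```text
time_s: 30.25
eef_pos: [0.5109, 0.1246, 0.0889]
tool_rot: [[0.001, 1.0, -0.001], [1.0, -0.001, -0.0], [-0.0, -0.001, -1.0]]
force: [0.4, 1.4, -5.3]
grip_width: 0.0683
```

>>> step_arm(rows=[{"dp":[0.24,-0.1,0],"delta_rot":[0,0,0]},{"dp":[0.48,-0.21,0],"delta_rot":[0,0,0]},{"dp":[0.72,-0.32,0],"delta_rot":[0,0,0]},{"dp":[0.95,-0.42,0],"delta_rot":[0,0,0]}])

```text
time_s: 30.58
eef_pos: [0.4689, 0.2195, 0.0889]
tool_rot: [[0.001, 1.0, -0.001], [1.0, -0.001, -0.0], [-0.0, -0.001, -1.0]]
force: [-0.5, 0.8, -4.3]
grip_width: 0.0684
```

>>> step_arm(rows=[{"dp":[0.22,-0.09,0],"delta_rot":[0,0,0]},{"dp":[0.4,-0.16,0],"delta_rot":[0,0,0]},{"dp":[0.54,-0.21,0],"delta_rot":[0,0,0]},{"dp":[0.6,-0.235,0.1],"delta_rot":[0,0,0]},{"dp":[0.6,-0.235,0.25],"delta_rot":[0,0,0]},{"dp":[0.6,-0.235,0.4],"delta_rot":[0,0,0]},{"dp":[0.6,-0.235,0.45],"delta_rot":[0,0,0]},{"dp":[0.6,-0.235,0.45],"delta_rot":[0,0,0]},{"dp":[0.6,-0.235,0.45],"delta_rot":[0,0,0]}])

```text
time_s: 31.33
eef_pos: [0.4471, 0.2779, 0.0442]
tool_rot: [[0.001, 1.0, -0.001], [1.0, -0.001, -0.0], [-0.0, -0.001, -1.0]]
force: [0.5, 0.8, -4.1]
grip_width: 0.0684
```

Run:
```python
from h import *
print(read_state()['eef_pos'],read_state()['grip_width'])
a=camera('scene')
cv2.imwrite('pics/a12.png',cv2.cvtColor(cv2.resize(a[140:260,280:440],(640,480)),cv2.COLOR_RGB2BGR))
p=read_state()['eef_pos'];print((proj('scene',[[.4465,.2777,.01],[p[0],p[1],p[2]-.0096]])-[280,140]+.5)*4)
```

```text
[0.44710594 0.27789097 0.04423485] 0.06838400231217814
[[228.18397415 198.56435197]
 [232.84342533 172.99573897]]
```

View pics/a12.png

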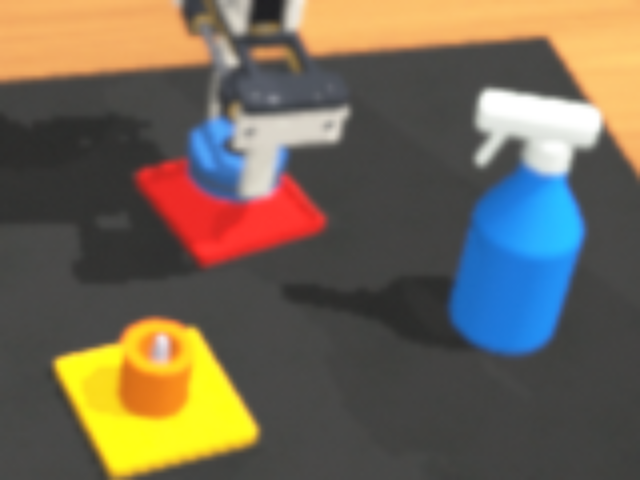

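The seat (237,165) is over the tray centre (~(230,205)), and the bottle is well clear. Lowering.

>>> step_arm(rows=[{"dp":[0,0,0.07],"delta_rot":[0,0,0]},{"dp":[0,0,0.14],"delta_rot":[0,0,0]},{"dp":[0,0,0.2],"delta_rot":[0,0,0]},{"dp":[0,0,0.25],"delta_rot":[0,0,0]},{"dp":[0,0,0.28],"delta_rot":[0,0,0]},{"dp":[0,0,0.29],"delta_rot":[0,0,0]},{"dp":[0,0,0.29],"delta_rot":[0,0,0]},{"dp":[0,0,0.29],"delta_rot":[0,0,0]},{"dp":[0,0,0.29],"delta_rot":[0,0,0]}])

```text
time_s: 32.13
eef_pos: [0.4474, 0.2783, 0.0157]
tool_rot: [[0.001, 1.0, 0.0], [1.0, -0.001, 0.0], [0.0, 0.0, -1.0]]
force: [-0.6, 0.2, -5.0]
grip_width: 0.0684
```

>>> step_arm(rows=[{"dp":[0,0,0.005],"delta_rot":[0,0,0]},{"dp":[0,0,0.01],"delta_rot":[0,0,0]},{"dp":[0,0,0.015],"delta_rot":[0,0,0]},{"dp":[0,0,0.02],"delta_rot":[0,0,0]},{"dp":[0,0,0.02],"delta_rot":[0,0,0]},{"dp":[0,0,0.02],"delta_rot":[0,0,0]}])

```text
time_s: 32.63
eef_pos: [0.4472, 0.2782, 0.0134]
tool_rot: [[0.001, 1.0, -0.0], [1.0, -0.001, -0.0], [-0.0, -0.0, -1.0]]
force: [-0.6, 0.1, -5.5]
grip_width: 0.0686
```

>>> step_arm(rows=[{"dp":[0,0,0.005],"delta_rot":[0,0,0]},{"dp":[0,0,0.01],"delta_rot":[0,0,0]},{"dp":[0,0,0.013],"delta_rot":[0,0,0]},{"dp":[0,0,0.013],"delta_rot":[0,0,0]},{"dp":[0,0,0.013],"delta_rot":[0,0,0]}])

```text
time_s: 33.05
eef_pos: [0.4472, 0.2782, 0.0125]
tool_rot: [[0.001, 1.0, 0.0], [1.0, -0.001, 0.0], [0.0, 0.0, -1.0]]
force: [-3.3, -1.8, 5.8]
grip_width: 0.0685
```

Contact at 12.5 mm. Releasing and withdrawing.

>>> step_arm(rows=[{"dp":[0,0,0],"delta_rot":[0,0,0]},{"dp":[0,0,0],"delta_rot":[0,0,0]},{"dp":[0,0,0],"delta_rot":[0,0,0]},{"dp":[0,0,0],"delta_rot":[0,0,0]},{"dp":[0,0,0],"delta_rot":[0,0,0]},{"dp":[0,0,0],"delta_rot":[0,0,0]},{"dp":[0,0,-0.1],"delta_rot":[0,0,0]},{"dp":[0,0,-0.3],"delta_rot":[0,0,0]},{"dp":[0,0,-0.6],"delta_rot":[0,0,0]},{"dp":[0,0,-0.95],"delta_rot":[0,0,0]},{"dp":[0,0,-0.95],"delta_rot":[0,0,0]}], fingers=-1)

```text
time_s: 33.97
eef_pos: [0.4498, 0.2796, 0.1134]
tool_rot: [[0.001, 1.0, 0.008], [1.0, -0.001, 0.004], [0.004, 0.008, -1.0]]
force: [2.0, 1.1, 1.4]
grip_width: 0.0934
```

>>> step_arm(rows=[{"dp":[-0.2,-0.2,-0.2],"delta_rot":[0,0,0]},{"dp":[-0.5,-0.4,-0.4],"delta_rot":[0,0,0]},{"dp":[-0.8,-0.7,-0.7],"delta_rot":[0,0,0]},{"dp":[-1,-0.9,-0.8],"delta_rot":[0,0,0]},{"dp":[-1,-0.9,-0.8],"delta_rot":[0,0,0]},{"dp":[-1,-0.9,-0.8],"delta_rot":[0,0,0]}])

```text
time_s: 34.47
eef_pos: [0.357, 0.1778, 0.1885]
tool_rot: [[0.002, 1.0, 0.003], [1.0, -0.002, 0.001], [0.001, 0.003, -1.0]]
force: [-0.7, -0.4, -0.3]
grip_width: 0.0931
```

Run:
```python
from h import *
print(read_state()['eef_pos'],read_state()['grip_width'])
a=camera('scene');b=camera('top')
cv2.imwrite('pics/e_s.png',cv2.cvtColor(cv2.resize(a[140:290,40:460],None,fx=1.9,fy=1.9),cv2.COLOR_RGB2BGR))
cv2.imwrite('pics/e_t.png',cv2.cvtColor(cv2.resize(b[80:270,90:430],None,fx=2.3,fy=2.3),cv2.COLOR_RGB2BGR))
a0=cv2.cvtColor(cv2.imread('pics/scene0.png'),cv2.COLOR_BGR2RGB)
for n,A in(('start',a0),('end',a)): print(n,cv2.boundingRect(blob(A,(100,120,60),(125,255,255),(385,150,440,235)).astype(int)),cv2.boundingRect(blob(A,(0,0,110),(180,60,255),(45,200,110,275)).astype(int)))
```

```text
[0.35697299 0.17780089 0.1885414 ] 0.09305040646666272
start (392, 181, 35, 48) (55, 208, 44, 59)
end (392, 181, 35, 48) (54, 208, 45, 59)
```

View pics/e_s.png

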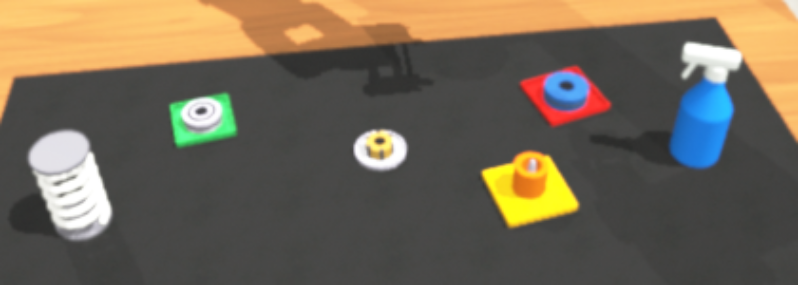

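View pics/e_t.png

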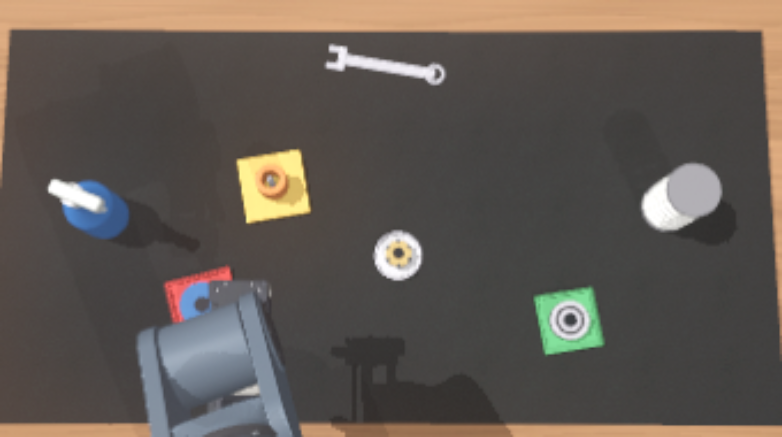

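The scene view shows all four parts in place and upright: bearing (202,113), nut (380,145), bump stop (530,175) and seat (566,90). The bottle and spring outlines are where they started, to within 1 pixel. Handing in.

Run:
```python
from bench import *
print(close_job(),read_state()['time_s'])
```

```text
the job is handed in; nothing more can be done
the job is handed in; nothing more can be done
```

I took the stack apart from the top down and set each part in its own place: the nut in the dish, the bump stop over the post and down on its base, the bearing in the green tray, and the seat in the red tray. I lowered each part to floor contact before opening the fingers. The height matched the expected one to within about 0.2 mm each time.

- **Forces:** placing pushed back with 5–6 N, except the bearing at 12 N. Both are far below the limits.
- **Final pictures:** all four parts stand flat in their places. The bottle's outline is unchanged and the spring's is within 1 pixel of the start. In the top view the arm partly hid the seat, but the scene view shows it fully inside its tray.
- **Time:** the clock read about 34.5 s at the last move, against the 128 s limit.

No final check failed. The two cameras disagreed by up to about 3 mm on positions, within the room each place allows. My rough triangulation of the post's tip came out about 5 mm low with a 7 mm ray gap, so I used the yellow base's centre instead, and the bump stop went over the post without touching it.

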